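# Pour the wooden balls out of the square steel cup into the bowl

## Robot

A 7-joint arm with a two-finger parallel gripper is mounted at the origin on the work surface. World frame = base frame: x ahead of the robot, y to its left, z up, the work surface at z = 0. Lengths are in mm, angles in rad, forces in N, time in s.
With the tool pointing down it reaches from about 350 to 775 mm from the base axis. Payload 3.1 kg.
Tool frame: the origin (TCP) lies midway between the tips of the shut fingers; the grasp point (between the pads) lies 19 mm behind it; z points along the fingers, y is the line along which they close (so a half turn about z gives the same grasp; the last joint's range is limited). The gripper opens to 85 mm and grips with 20 to 120 N. Pads are 22 mm wide; open, the fingers measure 114 mm over their backs; the gripper's body (76 mm by 85 mm) begins 54 mm behind the grasp point. The pads swing forward as they close: fully open they stand 13 mm farther back than shut.
Start: joints at [-1.252, 0.311, 0.014, 1.512, -0.004, 1.319, -0.027], TCP at [194.138, 514.615, 196.904] pointing down, gripper open.
Joint ranges: [-2.7, 2.7], [-0.3, 1.91], [-1.27, 1.3], [0.12, 2.57], [-1.44, 4.58], [0.2, 2.03], [-3.05, 3.05]. Speed limits (rad/s): [2.79, 2.79, 3.14, 3.14, 3.14, 3.14, 3.14].

## Interface

Orientations are given as a 3x3 rotation matrix whose columns are the frame's x, y, z axes.
In Python, from workcell import ctrl, imaging, look_for, masks_of, pinpoint gives the robot as it stands.
- The arm moves only by the tool carry_out, never from a script. Its argument "series" is a list of rows, each an object with "offset": the shift along the tool's x, y, z as a fraction of full scale, a list of three; "turn": the turn, a rotation vector about the tool's x, y, z as a fraction of full scale, a list of three; "claw": the opening, from -1 (shut) to 1 (fully open). A call has 1 to 20 rows; each row shifts and turns the commanded pose from where the row before left it, along the tool's axes as they then stand; what a row does not reach is not made up. Full scale, the value 1, is 0.02 m for a shift and 5 degrees for a turn. A row lasts 1/12 s, in which the tool goes at most 41.7 mm and 7.16 degrees, less where a joint would pass 70% of its speed; a pose out of reach is approached as far as the arm can. A call with a number of a shift or a turn outside -1 to 1 is refused whole. A call with a gripper value outside its range is refused whole. The fingers move at their own pace and stop on an object; the grip force is fixed at half the most. Time passes only in rows, so rows that do not move let the fingers close. It gives the time, the measured TCP pose, the force, the opening and the grip force at its end, in the units of the state.
- ctrl.get_obs(): the state, without advancing time (a new reading comes with each control period).
- imaging.read_camera(name): name is "side" or "top" or "wrist"; returns (picture, depth): 400x640x3 uint8, red, green, blue; 400x640 float32, mm along the optical axis (not along the pixel's ray), 0 where there is no reading.
- imaging.camera_info(name): a dict with "fx", "fy", "cx", "cy" (pixels), "view" (4x4, takes a point from world to camera coordinates). Camera axes: x right, y down, z forward; pixel columns grow to the right and rows downward; lengths in mm; the calibration is good to about 2 mm. A picture is of the moment at which its call begins: read the wrist's pose just before it. camera_info takes no time and is no camera call; for the wrist camera it gives the pose at the moment of the call.
- ctrl.hand_in(): hands the job in; it is judged then, once.
Trained networks look in the newest picture that a camera, given by its name, has taken for a name from the list of things; names that differ only in an ending like _2 or _b are one class to them, and where a whole thing is asked for, a point or a joint stands for the part that bears it (a point fixed in the world has none). Each returns a list of dicts, best first, with "conf" (0 to 1); they miss things now and then, are a little off and sometimes report something else, mostly with a low value. They report only what shows in the picture. A call takes as long as a camera call. They do not tell look-alikes from the thing itself.
- look_for(query, camera): "point" ([column, row] in pixels, amid what is visible of it).
- masks_of(query, camera): "pixels" (400x640 bool, what is visible of it) and "point" ([column, row] in pixels, amid what is visible of it).
- pinpoint(query, camera): "point" ([column, row] in pixels: a listed point, or the origin of a listed thing).
The state is a dict: "time_s": time; "q": joint angles; "qd": joint speeds; "joint_efforts": joint torques, N m; "tool_pos": TCP position; "tcp_rot": TCP orientation; "contact_force": force on the tool from outside, world axes, zero at the start; "moment": the same for the moment, N m; "grip_width": opening from 0.0 (shut) to 1.0 (fully open); "finger_force": force on a finger pad.
Only numpy, scipy, OpenCV 4.12 (cv2) and the standard library are available. Lean on these libraries where they do the work, as an engineer would, in place of code of your own. Each camera call takes 0.05 s, during which the arm holds its last target. There are 200 camera calls.

## Task

Pick up the square steel cup with the partly covered top, hold it over the round wooden bowl and pour all eight wooden balls into the bowl, letting none fall on the bench. When the cup is quite empty, stand it upright with its whole foot on the round black rubber mat and let go. Leave the bowl standing, and leave the mallet, chisel, carved block and wax tin where they are.

Things in the scene. Friction and masses are not known exactly. Their poses are not given: they have to be found in the camera images.
- cup: plain square steel cup (tin), no handle: 58 x 58 mm outside, 80 mm high, walls and floor 3 mm, 110 to 205 g empty. A fixed plate closes 18 mm of its top along its own -y edge; the rest is open towards +y. Starts upright on the bench, holding all the balls; they fill it to about 30 mm below the rim. Origin at the centre of its underside, z up through its top, x and y square to its walls.
- cup_mouth (a point): centre of the open part of the cup's top, at rim height: 80 mm above the cup's origin, 7.5 mm to its +y side. The cup pours only over its +y edge, tipped past level; the balls may wedge there or stay behind, and come when it is swung back and poured again. At the start +y points to the robot's left, give or take 60 degrees.
- bowl: round turned-wood bowl, loose, 600 g: 164 mm outside diameter at the rim, 110 mm at the foot, 65 mm high, wall 6 mm, inner floor 8 mm above its underside. Starts empty. Origin at the centre of its underside, z up; yaw means nothing.
- mat: round black rubber mat fixed to the bench, 130 mm in diameter, 6 mm thick. Origin at the centre of its underside, z up; its top is 6 mm above the bench.
- bench: the wooden plank work bench; its top is at height 0
- mallet: bystander: carver's wooden mallet lying on the bench beyond the work; head 70 mm thick and 110 mm long, handle 130 mm long. Origin on the bench under the middle; its own x runs from handle to head.
- chisel: bystander: 200 mm chisel with a dark wooden handle, lying on the bench beyond the work; its own x runs from handle to tip
- relief: bystander: carved relief block, 120 x 190 x 41 mm, lying on the bench beyond the work; origin at the centre of its underside
- wax: bystander: low round aluminium wax tin, closed, 72 mm in diameter, 45 mm high, standing to the robot's left; origin at the centre of its underside
- ball0: one of eight equal plain light-wood balls, 22 mm in diameter, 10 g, lying in the cup at the start in two layers of four; origin at its centre
- ball1: one of eight equal plain light-wood balls, 22 mm in diameter, 10 g; origin at its centre
- ball2: one of eight equal plain light-wood balls, 22 mm in diameter, 10 g; origin at its centre
- ball3: one of eight equal plain light-wood balls, 22 mm in diameter, 10 g; origin at its centre
- ball4: one of eight equal plain light-wood balls, 22 mm in diameter, 10 g; origin at its centre
- ball5: one of eight equal plain light-wood balls, 22 mm in diameter, 10 g; origin at its centre
- ball6: one of eight equal plain light-wood balls, 22 mm in diameter, 10 g; origin at its centre
- ball7: one of eight equal plain light-wood balls, 22 mm in diameter, 10 g; origin at its centre
Mind the look-alikes: they are no part of the job. What is shaped like the cup but red or yellow is not meant. Of the things shaped like the bowl, the wood one is meant.

How it is judged:
By the outcome, as a careful person would: the job done as asked, in the order asked, and still so for the second after the job is handed in, with the robot touching nothing.
It also fails if it takes over 67 s, if anything falls off the work surface, if the arm or the gripper's body presses on something with over 40 N, if the wrist force passes 120 N, or if a joint passes its speed limit or range.

## Working session

There is one attempt and no reset: what is moved stays moved. The work goes in short steps, Python scripts to look and compute and a tool call to move; the robot and the scene stay as the last step left them, time stands still between calls to the robot, and variables do not carry over. Pictures are saved under pics/ and viewed, at most 10 in all, crops included, and the job is handed in when it is done.

Besides the shell and the picture viewer there is one more tool, called after ">>>" by a JSON object that holds its "name" and its "arguments". carry_out: Moves the arm, as the interface text tells. Shift numbers are shares of 0.02 m and turn numbers shares of 5 degrees, none past 1 either way. Its arguments: {"type":"object","properties":{"series":{"type":"array"}},"required":["series"]}

```bash
mkdir -p pics; ls
python3 - <<'E'
from workcell import ctrl, imaging
import cv2, numpy as np
o=ctrl.get_obs(); print({k:np.round(v,3).tolist() for k,v in o.items()})
ims=[]
for c in ("top","side"):
    p,d=imaging.read_camera(c); np.savez(f'{c}.npz',p=p,d=d); i=imaging.camera_info(c); print(c,{k:np.round(v,3).tolist() for k,v in i.items()})
    cv2.imwrite(f'pics/{c}0.png',p[:,:,::-1])
E
```

```text
pics
{'time_s': 0.0, 'q': [-1.252, 0.312, 0.014, 1.513, -0.004, 1.319, -0.027], 'qd': [0.001, -0.001, 0.0, 0.001, -0.002, 0.0, -0.0], 'joint_efforts': [-0.0, -37.991, 0.146, -23.059, 0.012, 0.013, 0.0], 'tool_pos': [193.85, 513.841, 195.794], 'tcp_rot': [[-0.936, 0.353, -0.001], [0.353, 0.936, -0.002], [-0.0, -0.002, -1.0]], 'contact_force': [0.447, 1.173, -0.553], 'moment': [-0.013, 0.017, 0.027], 'finger_force': 0.0, 'grip_width': 1.002}
top {'fx': 419.743, 'fy': 419.743, 'cx': 320.085, 'cy': 195.088, 'view': [[-0.023, -1.0, -0.0, 82.321], [-0.996, 0.023, -0.082, 530.727], [0.082, -0.002, -0.997, 1127.307], [0.0, 0.0, 0.0, 1.0]]}
side {'fx': 459.688, 'fy': 459.688, 'cx': 317.032, 'cy': 199.139, 'view': [[-0.994, -0.111, 0.013, 536.715], [-0.093, 0.76, -0.643, 25.51], [0.062, -0.64, -0.766, 1241.963], [0.0, 0.0, 0.0, 1.0]]}
```

View pics/top0.png

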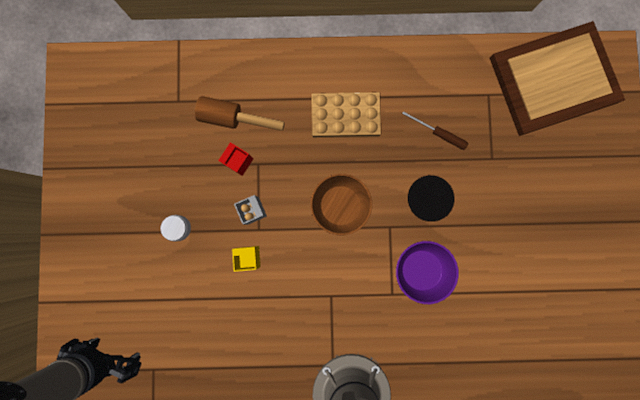

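View pics/side0.png

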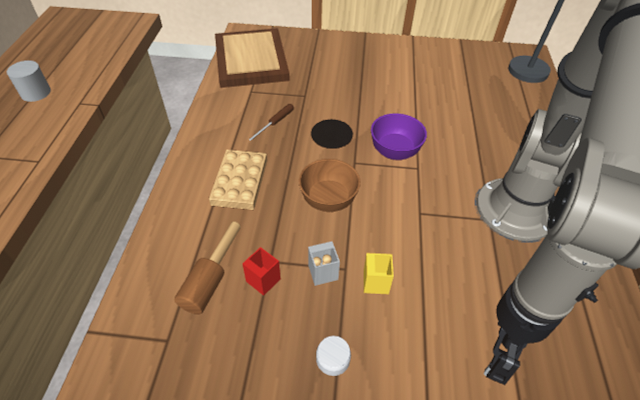

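The top view shows the steel cup at about (249,209), the wooden bowl at (341,204) and the mat at (431,198). The red cup is at (236,158), the yellow one at (245,259) and the wax tin at (175,228). The side view shows the cup at (323,262), between red and yellow.

```bash
cat > h.py <<'E'
import numpy as np, cv2
from workcell import ctrl, imaging, look_for, masks_of, pinpoint
def cloud(cam,d,info=None):
    i=info or imaging.camera_info(cam); v,u=np.indices(d.shape)
    P=np.stack([(u-i['cx'])/i['fx']*d,(v-i['cy'])/i['fy']*d,d],-1)
    V=np.array(i['view']); return (P-V[:3,3])@V[:3,:3]
def proj(cam,X):
    i=imaging.camera_info(cam);V=np.array(i['view']);p=V[:3,:3]@np.array(X,float)+V[:3,3]
    return np.array([i['fx']*p[0]/p[2]+i['cx'],i['fy']*p[1]/p[2]+i['cy']])
E
python3 - <<'E'
from h import *
for c in("top","side"):
    z=np.load(c+'.npz'); W=cloud(c,z['d']); ok=z['d']>0
    for n in("cup","bowl","mat"):
        for m in masks_of(n,c)[:4]:
            k=m['pixels']&ok; P=W[k]
            if len(P)<20: continue
            hi=P[P[:,2]>np.percentile(P[:,2],90)-6]
            r=cv2.minAreaRect(hi[:,:2].astype(np.float32))
            circ=cv2.minEnclosingCircle(hi[:,:2].astype(np.float32))
            print(c,n,round(m['conf'],2),np.round(m['point']),'z',np.round(np.percentile(P[:,2],[5,95])),'rect',np.round(np.concatenate([r[0],r[1],[r[2]]]),1),'circ',np.round([*circ[0],circ[1]]))
    for n in('cup','cup_mouth'):
        print(c,n,[(round(m['conf'],2),np.round(m['point'],1).tolist()) for m in pinpoint(n,c)[:4]])
z=np.load('top.npz')['p'][185:235,222:277]; s=np.load('side.npz')['p'][230:300,290:360]
a=cv2.resize(z,(400,400),interpolation=2);b=cv2.resize(s,(400,400),interpolation=2)
cv2.imwrite('pics/c.png',np.hstack([a,b])[:,:,::-1])
E
```

```text
top cup 0.86 [253. 211.] z [ 6. 83.] rect [494.1 256.5  57.8  58.6  22.5] circ [494. 256.  39.]
top cup 0.78 [248. 255.] z [ 1. 82.] rect [367.2 268.8  57.6  58.2   3.8] circ [368. 268.  39.]
top cup 0.71 [236. 159.] z [ 0. 82.] rect [632.4 294.5  59.3  57.6  56.6] circ [631. 292.  39.]
top bowl 0.91 [428. 270.] z [ 5. 66.] rect [ 321.3 -203.1  161.1  160.2   62. ] circ [ 321. -203.   82.]
top bowl 0.31 [242. 206.] z [40. 48.] rect [501.2 271.8  16.8  13.2  62.4] circ [501. 272.   9.]
top bowl 0.17 [251. 210.] z [ 4. 83.] rect [494.2 256.5  57.7  58.7  22.1] circ [493. 255.  38.]
top mat 0.87 [431. 198.] z [ 2. 10.] rect [ 517.6 -237.6  127.8  125.4   88.8] circ [ 518. -238.   65.]
top cup [(0.68, [236.9, 160.0]), (0.65, [253.1, 210.9]), (0.62, [250.2, 254.7])]
top cup_mouth [(0.95, [231.4, 160.4]), (0.63, [245.5, 260.9]), (0.62, [243.7, 208.8])]
side cup 0.92 [324. 264.] z [ 9. 81.] rect [496.6 260.1  58.9  59.7  22.7] circ [498. 261.  41.]
side cup 0.92 [376. 270.] z [ 6. 81.] rect [369.2 272.1  57.9  62.3   2.8] circ [368. 273.  40.]
side cup 0.88 [264. 271.] z [ 4. 81.] rect [635.7 298.4  57.6  60.6  56.6] circ [635. 300.  39.]
side bowl 0.96 [400. 137.] z [ 6. 64.] rect [ 323.1 -199.2  164.2  159.5   73.7] circ [ 325. -199.   84.]
side bowl 0.87 [329. 186.] z [ 6. 65.] rect [505.9  19.1 160.9 161.   44.3] circ [506.  17.  84.]
side mat 0.58 [334. 356.] z [16. 47.] rect [453.2 468.2  63.8  63.4  73.8] circ [453. 468.  33.]
side mat 0.56 [331. 133.] z [2. 9.] rect [ 519.2 -232.7  131.9  128.2   52.8] circ [ 520. -235.   69.]
side cup [(0.9, [321.8, 272.9]), (0.62, [374.7, 278.6]), (0.61, [262.7, 282.1])]
side cup_mouth [(0.87, [263.1, 260.7]), (0.61, [320.4, 257.6]), (0.56, [382.2, 261.8])]
```

View pics/c.png

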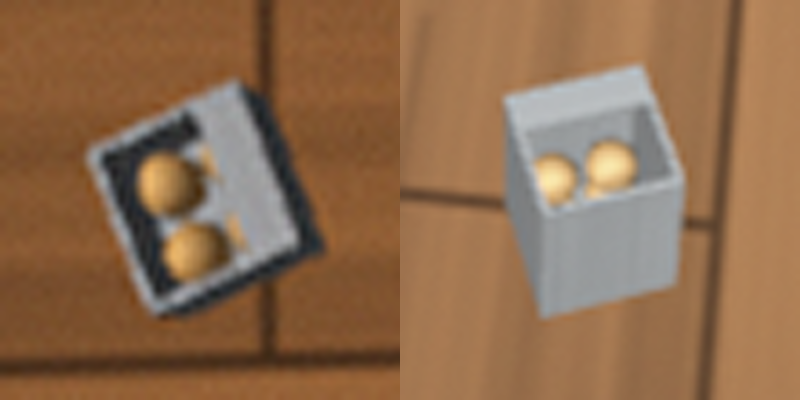

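Cup centre is about (495.5, 258), turned about +22.5° (plate on its right, towards −y), with two upper balls showing. The bowl is at about (505,17) and the mat at about (518,-236). I'll grip the cup's ±x faces with the hand tilted over the plate side, so the hand stays above the cup while pouring.

```bash
cat >> h.py <<'E'
from scipy.spatial.transform import Rotation as Ro
def frame(dyaw,th):
    """tool pose: x-z plane holds cup +y dir (yaw deg of cup), th = tilt from down towards cup +y"""
    a=np.radians(dyaw); d=np.array([-np.sin(a),np.cos(a),0]); y=np.array([np.cos(a),np.sin(a),0]); t=np.radians(th)
    z=d*np.sin(t)+np.array([0,0,-np.cos(t)]); return np.stack([np.cross(y,z),y,z],1)
def tcp_for_cup(c,dyaw,tip=0,th0=48,g=(-3,50)):
    """TCP pose when cup origin at c, tipped by tip deg towards +y, held with th0"""
    R=frame(dyaw,th0-tip); a=np.radians(dyaw); d=np.array([-np.sin(a),np.cos(a),0]); t=np.radians(tip)
    cy=d*np.cos(t)-np.array([0,0,np.sin(t)]); cz=d*np.sin(t)+np.array([0,0,np.cos(t)])
    return np.array(c)+cy*g[0]+cz*g[1]+19*R[:,2],R
def plan(p1,R1,N,p0=None,R0=None,dec=2):
    o=ctrl.get_obs(); p0=np.array(o['tool_pos']) if p0 is None else p0; R0=np.array(o['tcp_rot']) if R0 is None else R0
    w=Ro.from_matrix(R0.T@R1).as_rotvec()/N; S=np.zeros((3,3)); R=Ro.from_matrix(R0); dR=Ro.from_rotvec(w)
    for k in range(N): S+=R.as_matrix(); R=R*dR
    off=np.round(np.linalg.solve(S,p1-p0)/20,dec); tn=np.round(np.degrees(w)/5,dec)
    p=p0.copy(); R=Ro.from_matrix(R0); P=[]
    for k in range(N): p=p+R.as_matrix()@(off*20); R=R*Ro.from_rotvec(np.radians(tn*5)); P.append(p)
    P=np.array(P)
    print(f'N={N} offset={off.tolist()} turn={tn.tolist()} end={np.round(p,1)} err={np.round(p-p1,1)} zmin={P[:,2].min():.0f} mid={np.round(P[N//2])}')
    return p,R.as_matrix()
def st():
    o=ctrl.get_obs(); print({k:np.round(o[k],2).tolist() for k in('time_s','q','tool_pos','contact_force','grip_width','finger_force')}); return o
E
python3 - <<'E'
from h import *
st()
p,R=tcp_for_cup([495.5,258,0],22.5); print('grasp tcp',p,R)
pre=p-110*R[:,2]+[0,0,20]; print(pre)
a=plan(pre,R,20)
E
```

```text
{'time_s': 0.6, 'q': [-1.25, 0.31, 0.01, 1.51, -0.0, 1.32, -0.03], 'tool_pos': [194.13, 514.63, 196.93], 'contact_force': [0.22, -0.27, 0.14], 'grip_width': 1.0, 'finger_force': 0.0}
grasp tcp [491.24465526 268.27331099  37.28651848] [[-0.2560652   0.92387953 -0.28438921]
 [ 0.61819607  0.38268343  0.68657629]
 [ 0.74314483  0.         -0.66913061]]
[522.52746864 192.74991865 130.89088518]
N=20 offset=[-1.18, -0.05, -0.32] turn=[-0.2, 0.45, 0.44] end=[522.1 194.  133.3] err=[-0.4  1.2  2.4] zmin=133 mid=[412. 364. 212.]
```

Run:
```python
from h import *
p,R=tcp_for_cup([495.5,258,0],22.5)
plan(p-110*R[:,2]+[0,0,50],R,26)
```

```text
N=26 offset=[-0.89, -0.03, -0.3] turn=[-0.15, 0.35, 0.34] end=[522.  191.6 158.5] err=[-0.5 -1.1 -2.4] zmin=158 mid=[406. 369. 227.]
```

>>> {"name": "carry_out", "arguments": {"series": [{"offset":[-0.89,-0.03,-0.3],"turn":[-0.15,0.35,0.34],"claw":1},{"offset":[-0.89,-0.03,-0.3],"turn":[-0.15,0.35,0.34],"claw":1},{"offset":[-0.89,-0.03,-0.3],"turn":[-0.15,0.35,0.34],"claw":1},{"offset":[-0.89,-0.03,-0.3],"turn":[-0.15,0.35,0.34],"claw":1},{"offset":[-0.89,-0.03,-0.3],"turn":[-0.15,0.35,0.34],"claw":1},{"offset":[-0.89,-0.03,-0.3],"turn":[-0.15,0.35,0.34],"claw":1},{"offset":[-0.89,-0.03,-0.3],"turn":[-0.15,0.35,0.34],"claw":1},{"offset":[-0.89,-0.03,-0.3],"turn":[-0.15,0.35,0.34],"claw":1},{"offset":[-0.89,-0.03,-0.3],"turn":[-0.15,0.35,0.34],"claw":1},{"offset":[-0.89,-0.03,-0.3],"turn":[-0.15,0.35,0.34],"claw":1},{"offset":[-0.89,-0.03,-0.3],"turn":[-0.15,0.35,0.34],"claw":1},{"offset":[-0.89,-0.03,-0.3],"turn":[-0.15,0.35,0.34],"claw":1},{"offset":[-0.89,-0.03,-0.3],"turn":[-0.15,0.35,0.34],"claw":1}]}}

```text
time_s: 1.68
tool_pos: [394.3, 382.1, 229.2]
tcp_rot: [[-0.678, 0.695, -0.237], [0.611, 0.713, 0.343], [0.408, 0.088, -0.909]]
contact_force: [-0.4, -0.3, 0.1]
grip_width: 1.001
finger_force: 0.0
```

Tracking is good, so I'll run the second half.

>>> {"name": "carry_out", "arguments": {"series": [{"offset":[-0.89,-0.03,-0.3],"turn":[-0.15,0.35,0.34],"claw":1},{"offset":[-0.89,-0.03,-0.3],"turn":[-0.15,0.35,0.34],"claw":1},{"offset":[-0.89,-0.03,-0.3],"turn":[-0.15,0.35,0.34],"claw":1},{"offset":[-0.89,-0.03,-0.3],"turn":[-0.15,0.35,0.34],"claw":1},{"offset":[-0.89,-0.03,-0.3],"turn":[-0.15,0.35,0.34],"claw":1},{"offset":[-0.89,-0.03,-0.3],"turn":[-0.15,0.35,0.34],"claw":1},{"offset":[-0.89,-0.03,-0.3],"turn":[-0.15,0.35,0.34],"claw":1},{"offset":[-0.89,-0.03,-0.3],"turn":[-0.15,0.35,0.34],"claw":1},{"offset":[-0.89,-0.03,-0.3],"turn":[-0.15,0.35,0.34],"claw":1},{"offset":[-0.89,-0.03,-0.3],"turn":[-0.15,0.35,0.34],"claw":1},{"offset":[-0.89,-0.03,-0.3],"turn":[-0.15,0.35,0.34],"claw":1},{"offset":[-0.89,-0.03,-0.3],"turn":[-0.15,0.35,0.34],"claw":1},{"offset":[-0.89,-0.03,-0.3],"turn":[-0.15,0.35,0.34],"claw":1},{"offset":[0,0,0],"turn":[0,0,0],"claw":1},{"offset":[0,0,0],"turn":[0,0,0],"claw":1}]}}

```text
time_s: 2.93
tool_pos: [522.4, 189.7, 157.1]
tcp_rot: [[-0.247, 0.926, -0.285], [0.62, 0.377, 0.688], [0.745, -0.007, -0.667]]
contact_force: [-1.0, 0.3, 1.4]
grip_width: 0.996
finger_force: 0.0
```

Run:
```python
from h import *
o=st(); print(np.round(o['tcp_rot'],3).tolist())
p,d=imaging.read_camera('wrist'); i=imaging.camera_info('wrist'); W=cloud('wrist',d,i)
cv2.imwrite('pics/w1.png',p[:,:,::-1])
ok=d>0
k=ok&(abs(W[:,:,2]-80)<5)&(np.hypot(W[:,:,0]-495,W[:,:,1]-258)<50)
r=cv2.minAreaRect(W[k][:,:2].astype(np.float32)); print(k.sum(),r,np.median(W[k][:,2]))
pt,R=tcp_for_cup([495.5,258,0],22.5); plan(pt,R,12)
```

```text
{'time_s': 2.93, 'q': [-0.1, 0.65, 0.32, 1.47, -0.85, 1.64, 0.8], 'tool_pos': [522.38, 189.66, 157.07], 'contact_force': [-0.97, 0.28, 1.38], 'grip_width': 1.0, 'finger_force': 0.0}
[[-0.247, 0.926, -0.285], [0.62, 0.377, 0.688], [0.745, -0.007, -0.667]]
1950 ((496.7010498046875, 261.33673095703125), (58.20170593261719, 59.21293640136719), 22.091901779174805) 82.04326073914473
N=12 offset=[-0.15, 0.0, 0.59] turn=[-0.0, -0.0, -0.0] end=[490.6 266.9  37.2] err=[-0.6 -1.4 -0.1] zmin=37 mid=[504. 236.  88.]
```

View pics/w1.png

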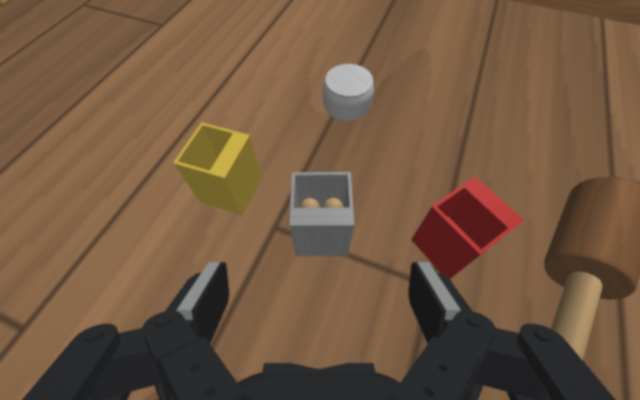

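The wrist view shows the grey cup at (322,215) midway between the fingers, with its plate on the near side. Yellow (218,165) and red (468,225) are clear of the fingers.

>>> {"name": "carry_out", "arguments": {"series": [{"offset":[-0.14,0.01,0.6],"turn":[0,0,0],"claw":1},{"offset":[-0.14,0.01,0.6],"turn":[0,0,0],"claw":1},{"offset":[-0.14,0.01,0.6],"turn":[0,0,0],"claw":1},{"offset":[-0.14,0.01,0.6],"turn":[0,0,0],"claw":1},{"offset":[-0.14,0.01,0.6],"turn":[0,0,0],"claw":1},{"offset":[-0.14,0.01,0.6],"turn":[0,0,0],"claw":1},{"offset":[-0.14,0.01,0.6],"turn":[0,0,0],"claw":1},{"offset":[-0.14,0.01,0.6],"turn":[0,0,0],"claw":1},{"offset":[-0.14,0.01,0.6],"turn":[0,0,0],"claw":1},{"offset":[-0.14,0.01,0.6],"turn":[0,0,0],"claw":1},{"offset":[-0.14,0.01,0.6],"turn":[0,0,0],"claw":1},{"offset":[-0.14,0.01,0.6],"turn":[0,0,0],"claw":1},{"offset":[0,0,0],"turn":[0,0,0],"claw":1}]}}

```text
time_s: 4.07
tool_pos: [488.8, 272.8, 35.5]
tcp_rot: [[-0.249, 0.924, -0.291], [0.617, 0.383, 0.688], [0.747, -0.008, -0.665]]
contact_force: [0.1, 1.1, -0.3]
grip_width: 1.009
finger_force: 0.0
```

>>> {"name": "carry_out", "arguments": {"series": [{"offset":[0,0,0],"turn":[0,0,0],"claw":-1},{"offset":[0,0,0],"turn":[0,0,0],"claw":-1},{"offset":[0,0,0],"turn":[0,0,0],"claw":-1},{"offset":[0,0,0],"turn":[0,0,0],"claw":-1},{"offset":[0,0,0],"turn":[0,0,0],"claw":-1},{"offset":[0,0,0],"turn":[0,0,0],"claw":-1},{"offset":[0,0,0],"turn":[0,0,0],"claw":-1},{"offset":[0,0,0],"turn":[0,0,0],"claw":-1}]}}

```text
time_s: 4.73
tool_pos: [492.4, 270.1, 38.1]
tcp_rot: [[-0.251, 0.925, -0.284], [0.618, 0.38, 0.688], [0.745, -0.003, -0.667]]
contact_force: [-0.4, -4.0, 5.6]
grip_width: 0.665
finger_force: 65.7
```

The cup is gripped, with a 56 mm opening and 66 N. Next I lift straight up and plan the pour.

>>> {"name": "carry_out", "arguments": {"series": [{"offset":[0.2,0,-0.18],"turn":[0,0,0],"claw":-1},{"offset":[0.4,0,-0.36],"turn":[0,0,0],"claw":-1},{"offset":[0.6,0,-0.54],"turn":[0,0,0],"claw":-1},{"offset":[0.6,0,-0.54],"turn":[0,0,0],"claw":-1},{"offset":[0.6,0,-0.54],"turn":[0,0,0],"claw":-1},{"offset":[0.6,0,-0.54],"turn":[0,0,0],"claw":-1},{"offset":[0.6,0,-0.54],"turn":[0,0,0],"claw":-1},{"offset":[0.6,0,-0.54],"turn":[0,0,0],"claw":-1},{"offset":[0.6,0,-0.54],"turn":[0,0,0],"claw":-1},{"offset":[0.6,0,-0.54],"turn":[0,0,0],"claw":-1},{"offset":[0.4,0,-0.36],"turn":[0,0,0],"claw":-1},{"offset":[0,0,0],"turn":[0,0,0],"claw":-1}]}}

```text
time_s: 5.73
tool_pos: [493.6, 271.0, 196.7]
tcp_rot: [[-0.255, 0.925, -0.283], [0.617, 0.381, 0.689], [0.745, 0.001, -0.667]]
contact_force: [0.9, 0.1, -1.9]
grip_width: 0.66
finger_force: 64.8
```

```bash
cat >> h.py <<'E'
# cup in tool frame, from the moment of gripping
def cupR(yaw,tip): return Ro.from_euler('z',yaw,degrees=True).as_matrix()@Ro.from_euler('x',-tip,degrees=True).as_matrix()
_R=np.array([[-0.251,.925,-.284],[.618,.38,.688],[.745,-.003,-.667]]); U,_,Vt=np.linalg.svd(_R); _R=U@Vt
RTC=_R.T@cupR(22.3,0); PTC=_R.T@(np.array([496.2,260,0])-[492.4,270.1,38.1])
def tool_at(point,local,yaw,tip):
    """tool pose that brings cup-local point to world point"""
    RC=cupR(yaw,tip); R=RC@RTC.T; pc=np.array(point)-RC@np.array(local); return pc-R@PTC,R
def cup_now():
    o=ctrl.get_obs(); R=np.array(o['tcp_rot']); p=np.array(o['tool_pos'])+R@PTC; RC=R@RTC
    print('cup',np.round(p,1),'up',np.round(RC[:,2],3),'ydir',np.round(RC[:,1],3)); return p,RC
E
python3 - <<'E'
from h import *
st(); cup_now()
B=np.array([505,17,0.]); LIP=[0,29,80]
d=cupR(22.3,0)[:,1]
a=plan(*tool_at(B-15*d+[0,0,140],LIP,22.3,45),20)
b=plan(*tool_at(B-15*d+[0,0,120],LIP,22.3,75),10,*a)
c=plan(*tool_at(B-15*d+[0,0,105],LIP,22.3,125),18,*b)
E
```

```text
{'time_s': 5.73, 'q': [-0.22, 0.53, 0.29, 1.54, -0.88, 1.58, 0.68], 'tool_pos': [493.63, 270.98, 196.71], 'contact_force': [0.93, 0.1, -1.93], 'grip_width': 0.66, 'finger_force': 64.82}
cup [497.6 260.9 158.6] up [-0.004 -0.002  1.   ] ydir [-0.381  0.925  0.   ]
N=20 offset=[-0.76, -0.21, -0.17] turn=[0.0, -0.45, 0.0] end=[528.2 -33.1 122.3] err=[ 1.1  2.9 -0.9] zmin=118 mid=[510. 110. 127.]
N=10 offset=[-0.03, -0.01, -0.02] turn=[0.0, -0.6, 0.0] end=[528.3 -38.6 127.3] err=[ 0.1 -0.1  0.5] zmin=123 mid=[528. -37. 125.]
N=18 offset=[0.0, -0.0, -0.08] turn=[0.0, -0.56, 0.0] end=[520.  -18.7 144.9] err=[-0.   0.1  1. ] zmin=129 mid=[524. -29. 139.]
```

Run:
```python
from h import *
B=np.array([505,17,0.]); LIP=[0,29,80]
d=cupR(22.3,0)[:,1]
a=plan(*tool_at(B-15*d+[0,0,175],LIP,22.3,40),20)
```

```text
N=20 offset=[-0.71, -0.21, -0.27] turn=[0.0, -0.4, 0.0] end=[528.2 -33.4 153.5] err=[ 1.7  1.2 -1.1] zmin=145 mid=[511. 107. 147.]
```

>>> {"name": "carry_out", "arguments": {"series": [{"offset":[-0.71,-0.21,-0.27],"turn":[0,-0.4,0],"claw":-1},{"offset":[-0.71,-0.21,-0.27],"turn":[0,-0.4,0],"claw":-1},{"offset":[-0.71,-0.21,-0.27],"turn":[0,-0.4,0],"claw":-1},{"offset":[-0.71,-0.21,-0.27],"turn":[0,-0.4,0],"claw":-1},{"offset":[-0.71,-0.21,-0.27],"turn":[0,-0.4,0],"claw":-1},{"offset":[-0.71,-0.21,-0.27],"turn":[0,-0.4,0],"claw":-1},{"offset":[-0.71,-0.21,-0.27],"turn":[0,-0.4,0],"claw":-1},{"offset":[-0.71,-0.21,-0.27],"turn":[0,-0.4,0],"claw":-1},{"offset":[-0.71,-0.21,-0.27],"turn":[0,-0.4,0],"claw":-1},{"offset":[-0.71,-0.21,-0.27],"turn":[0,-0.4,0],"claw":-1},{"offset":[-0.71,-0.21,-0.27],"turn":[0,-0.4,0],"claw":-1},{"offset":[-0.71,-0.21,-0.27],"turn":[0,-0.4,0],"claw":-1},{"offset":[-0.71,-0.21,-0.27],"turn":[0,-0.4,0],"claw":-1},{"offset":[-0.71,-0.21,-0.27],"turn":[0,-0.4,0],"claw":-1},{"offset":[-0.71,-0.21,-0.27],"turn":[0,-0.4,0],"claw":-1},{"offset":[-0.71,-0.21,-0.27],"turn":[0,-0.4,0],"claw":-1},{"offset":[-0.71,-0.21,-0.27],"turn":[0,-0.4,0],"claw":-1},{"offset":[-0.71,-0.21,-0.27],"turn":[0,-0.4,0],"claw":-1},{"offset":[-0.71,-0.21,-0.27],"turn":[0,-0.4,0],"claw":-1},{"offset":[-0.71,-0.21,-0.27],"turn":[0,-0.4,0],"claw":-1}]}}

```text
time_s: 7.4
tool_pos: [525.4, -33.7, 149.6]
tcp_rot: [[-0.376, 0.925, -0.061], [0.916, 0.381, 0.13], [0.143, -0.007, -0.99]]
contact_force: [-1.7, 0.1, -2.3]
grip_width: 0.661
finger_force: 64.8
```

Run:
```python
from h import *
o=st(); p,RC=cup_now(); print('lip',p+RC@[0,29,80])
B=np.array([505,17,0.]); LIP=[0,29,80]
d=cupR(22.3,0)[:,1]
p,dd=imaging.read_camera('side'); cv2.imwrite('pics/s2.png',p[60:320,180:520,::-1].repeat(2,0).repeat(2,1)[:520,:680])
# bowl re-measure: rim points
p,dd=imaging.read_camera('top'); 
for m in masks_of('bowl','top')[:3]: print(m['conf'],m['point'])
b=plan(*tool_at(B-15*d+[0,0,120],LIP,22.3,75),12)
c=plan(*tool_at(B-15*d+[0,0,105],LIP,22.3,125),20,*b)
```

```text
{'time_s': 7.4, 'q': [-0.27, 0.38, 0.53, 1.59, -0.31, 1.32, 0.72], 'tool_pos': [525.45, -33.72, 149.58], 'contact_force': [-1.7, 0.06, -2.25], 'grip_width': 0.66, 'finger_force': 64.78}
cup [537.6 -64.1 127.3] up [-0.242  0.594  0.767] ydir [-0.296  0.708 -0.642]
lip [509.6242861    3.94594765 170.03649301]
0.79 [445.6, 275.3]
0.69 [338.6, 207.5]
0.38 [359.1, 194.4]
N=12 offset=[-0.01, 0.0, 0.1] turn=[-0.0, -0.59, 0.0] end=[527.8 -38.6 127.1] err=[-0.3 -0.   0.4] zmin=127 mid=[526. -35. 136.]
N=20 offset=[0.0, 0.0, -0.07] turn=[-0.0, -0.5, 0.0] end=[519.9 -19.1 144.2] err=[-0.1 -0.2  0.3] zmin=128 mid=[524. -30. 139.]
```

View pics/s2.png

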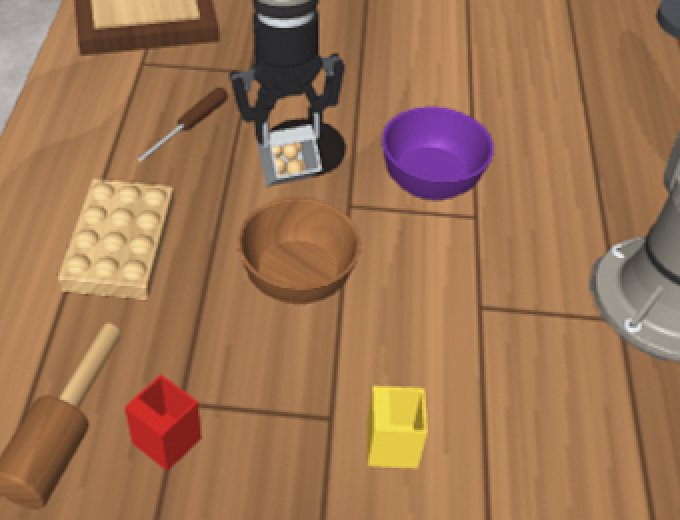

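The side crop shows the tipped cup at (290,155) just above and behind the bowl at (300,250), with the balls still inside. I'll lower it, then pour slowly.

>>> {"name": "carry_out", "arguments": {"series": [{"offset":[-0.01,0,0.1],"turn":[0,-0.59,0],"claw":-1},{"offset":[-0.01,0,0.1],"turn":[0,-0.59,0],"claw":-1},{"offset":[-0.01,0,0.1],"turn":[0,-0.59,0],"claw":-1},{"offset":[-0.01,0,0.1],"turn":[0,-0.59,0],"claw":-1},{"offset":[-0.01,0,0.1],"turn":[0,-0.59,0],"claw":-1},{"offset":[-0.01,0,0.1],"turn":[0,-0.59,0],"claw":-1},{"offset":[-0.01,0,0.1],"turn":[0,-0.59,0],"claw":-1},{"offset":[-0.01,0,0.1],"turn":[0,-0.59,0],"claw":-1},{"offset":[-0.01,0,0.1],"turn":[0,-0.59,0],"claw":-1},{"offset":[-0.01,0,0.1],"turn":[0,-0.59,0],"claw":-1},{"offset":[-0.01,0,0.1],"turn":[0,-0.59,0],"claw":-1},{"offset":[-0.01,0,0.1],"turn":[0,-0.59,0],"claw":-1}]}}

```text
time_s: 8.55
tool_pos: [527.3, -37.3, 126.3]
tcp_rot: [[-0.341, 0.925, 0.169], [0.822, 0.381, -0.424], [-0.457, -0.006, -0.89]]
contact_force: [0.8, 0.1, -2.2]
grip_width: 0.655
finger_force: 64.6
```

>>> {"name": "carry_out", "arguments": {"series": [{"offset":[0,0,-0.07],"turn":[0,-0.5,0],"claw":-1},{"offset":[0,0,-0.07],"turn":[0,-0.5,0],"claw":-1},{"offset":[0,0,-0.07],"turn":[0,-0.5,0],"claw":-1},{"offset":[0,0,-0.07],"turn":[0,-0.5,0],"claw":-1},{"offset":[0,0,-0.07],"turn":[0,-0.5,0],"claw":-1},{"offset":[0,0,-0.07],"turn":[0,-0.5,0],"claw":-1},{"offset":[0,0,-0.07],"turn":[0,-0.5,0],"claw":-1},{"offset":[0,0,-0.07],"turn":[0,-0.5,0],"claw":-1},{"offset":[0,0,-0.07],"turn":[0,-0.5,0],"claw":-1},{"offset":[0,0,-0.07],"turn":[0,-0.5,0],"claw":-1},{"offset":[0,0,-0.07],"turn":[0,-0.5,0],"claw":-1},{"offset":[0,0,-0.07],"turn":[0,-0.5,0],"claw":-1},{"offset":[0,0,-0.07],"turn":[0,-0.5,0],"claw":-1},{"offset":[0,0,-0.07],"turn":[0,-0.5,0],"claw":-1},{"offset":[0,0,-0.07],"turn":[0,-0.5,0],"claw":-1},{"offset":[0,0,-0.07],"turn":[0,-0.5,0],"claw":-1},{"offset":[0,0,-0.07],"turn":[0,-0.5,0],"claw":-1},{"offset":[0,0,-0.07],"turn":[0,-0.5,0],"claw":-1},{"offset":[0,0,-0.07],"turn":[0,-0.5,0],"claw":-1},{"offset":[0,0,-0.07],"turn":[0,-0.5,0],"claw":-1}]}}

```text
time_s: 10.22
tool_pos: [520.0, -17.8, 142.3]
tcp_rot: [[-0.089, 0.924, 0.371], [0.205, 0.381, -0.902], [-0.975, -0.005, -0.223]]
contact_force: [0.8, -0.2, -2.1]
grip_width: 0.659
finger_force: 65.0
```

Run:
```python
from h import *
o=st(); p,RC=cup_now(); print('lip',p+RC@[0,29,80])
im=[imaging.read_camera(c)[0] for c in('side','top')]
a=cv2.resize(im[0][130:230,270:400],(390,300));b=cv2.resize(im[1][150:250,280:410],(390,300))
cv2.imwrite('pics/p3.png',np.hstack([a,b])[:,:,::-1])
for c in('side','top'): print(c,[(n,[(round(m['conf'],2),np.round(m['point']).tolist()) for m in look_for(n,c)]) for n in('ball0',)])
```

```text
{'time_s': 10.22, 'q': [-1.31, 0.87, 0.72, 1.96, 0.81, 1.15, -0.88], 'tool_pos': [519.98, -17.8, 142.31], 'contact_force': [0.75, -0.24, -2.12], 'grip_width': 0.66, 'finger_force': 65.0}
cup [529.4 -40.8 173.1] up [-0.317  0.753 -0.577] ydir [ 0.217 -0.535 -0.817]
lip [510.37526028   3.8710316  103.2510571 ]
side [('ball0', [(0.62, [316.0, 192.0])])]
top [('ball0', [(0.48, [321.0, 206.0])])]
```

View pics/p3.png

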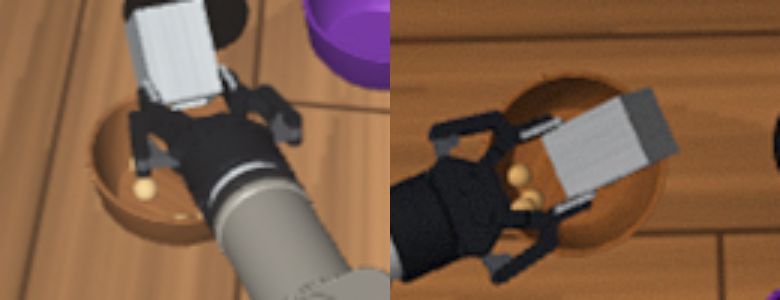

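The crops show three or four balls in the bowl around side (145,188) and top (525,190), and the cup's mouth is still above the bowl. I'll tip further, swing back and pour again.

Run:
```python
from h import *
B=np.array([505,17,0.]); LIP=[0,29,80]; d=cupR(22.3,0)[:,1]; T=B-14*d+[0,0,105]
s=None
for tip,N in((140,4),(85,10),(140,9)):
    s=plan(*tool_at(T,LIP,22.3,tip),N,*(s or ()))
```

```text
N=4 offset=[-0.05, -0.0, -0.16] turn=[0.01, -0.74, 0.02] end=[515.8  -7.5 149.1] err=[0.3 0.4 0.3] zmin=145 mid=[517. -10. 148.]
N=10 offset=[0.08, -0.0, 0.21] turn=[0.0, 1.1, -0.0] end=[527.6 -36.4 119.2] err=[ 0.6 -0.5 -0.3] zmin=119 mid=[524. -28. 135.]
N=9 offset=[-0.06, -0.0, -0.24] turn=[-0.0, -1.22, 0.0] end=[515.7  -7.3 148.3] err=[ 0.2  0.6 -0.5] zmin=124 mid=[522. -23. 139.]
```

>>> {"name": "carry_out", "arguments": {"series": [{"offset":[-0.05,0,-0.16],"turn":[0,-0.74,0],"claw":-1},{"offset":[-0.05,0,-0.16],"turn":[0,-0.74,0],"claw":-1},{"offset":[-0.05,0,-0.16],"turn":[0,-0.74,0],"claw":-1},{"offset":[-0.05,0,-0.16],"turn":[0,-0.74,0],"claw":-1},{"offset":[0,0,0],"turn":[0,0,0],"claw":-1},{"offset":[0,0,0],"turn":[0,0,0],"claw":-1},{"offset":[0,0,0],"turn":[0,0,0],"claw":-1},{"offset":[0,0,0],"turn":[0,0,0],"claw":-1},{"offset":[0.07,0,0.19],"turn":[0,1,0],"claw":-1},{"offset":[0.07,0,0.19],"turn":[0,1,0],"claw":-1},{"offset":[0.07,0,0.19],"turn":[0,1,0],"claw":-1},{"offset":[0.07,0,0.19],"turn":[0,1,0],"claw":-1},{"offset":[0.07,0,0.19],"turn":[0,1,0],"claw":-1},{"offset":[0.07,0,0.19],"turn":[0,1,0],"claw":-1},{"offset":[0.07,0,0.19],"turn":[0,1,0],"claw":-1},{"offset":[0.07,0,0.19],"turn":[0,1,0],"claw":-1},{"offset":[0.07,0,0.19],"turn":[0,1,0],"claw":-1},{"offset":[0.07,0,0.19],"turn":[0,1,0],"claw":-1},{"offset":[0.07,0,0.19],"turn":[0,1,0],"claw":-1}]}}

```text
time_s: 12.0
tool_pos: [526.9, -38.7, 122.1]
tcp_rot: [[-0.304, 0.926, 0.225], [0.742, 0.378, -0.554], [-0.597, -0.002, -0.802]]
contact_force: [0.5, -0.4, -2.3]
grip_width: 0.664
finger_force: 64.9
```

>>> {"name": "carry_out", "arguments": {"series": [{"offset":[-0.06,0,-0.2],"turn":[0,-1,0],"claw":-1},{"offset":[-0.06,0,-0.2],"turn":[0,-1,0],"claw":-1},{"offset":[-0.06,0,-0.2],"turn":[0,-1,0],"claw":-1},{"offset":[-0.06,0,-0.2],"turn":[0,-1,0],"claw":-1},{"offset":[-0.06,0,-0.2],"turn":[0,-1,0],"claw":-1},{"offset":[-0.06,0,-0.2],"turn":[0,-1,0],"claw":-1},{"offset":[-0.06,0,-0.2],"turn":[0,-1,0],"claw":-1},{"offset":[-0.06,0,-0.2],"turn":[0,-1,0],"claw":-1},{"offset":[-0.06,0,-0.2],"turn":[0,-1,0],"claw":-1},{"offset":[-0.06,0,-0.2],"turn":[0,-1,0],"claw":-1},{"offset":[-0.06,0,-0.2],"turn":[0,-1,0],"claw":-1},{"offset":[0,0,0],"turn":[0,0,0],"claw":-1},{"offset":[0,0,0],"turn":[0,0,0],"claw":-1},{"offset":[0,0,0],"turn":[0,0,0],"claw":-1},{"offset":[0,0,0],"turn":[0,0,0],"claw":-1},{"offset":[0,0,0],"turn":[0,0,0],"claw":-1}]}}

```text
time_s: 13.33
tool_pos: [516.1, -8.7, 153.4]
tcp_rot: [[0.012, 0.925, 0.379], [-0.029, 0.379, -0.925], [-1.0, -0.0, 0.032]]
contact_force: [0.6, -0.1, -1.3]
grip_width: 0.662
finger_force: 65.1
```

Run:
```python
from h import *
o=st(); p,RC=cup_now(); print('lip',p+RC@[0,29,80])
B=np.array([505,17,0.]); LIP=[0,29,80]; d=cupR(22.3,0)[:,1]; T=B-14*d+[0,0,105]
s=plan(*tool_at(T,LIP,22.3,85),11)
s=plan(*tool_at(T+[0,0,60],LIP,22.3,45),10,*s)
```

```text
{'time_s': 13.33, 'q': [-1.35, 1.09, 0.72, 1.91, 0.83, 1.26, -0.99], 'tool_pos': [516.07, -8.72, 153.41], 'contact_force': [0.56, -0.07, -1.33], 'grip_width': 0.66, 'finger_force': 65.09}
cup [522.1 -23.8 189.5] up [-0.247  0.594 -0.766] ydir [ 0.29  -0.708 -0.643]
lip [510.72642282   3.15099939 109.61320827]
N=11 offset=[0.09, -0.0, 0.19] turn=[0.0, 1.0, 0.0] end=[527.2 -36.  120. ] err=[ 0.2 -0.1  0.6] zmin=120 mid=[524. -27. 139.]
N=10 offset=[-0.04, -0.0, -0.14] turn=[0.0, 0.8, 0.0] end=[526.7 -34.7 148.6] err=[-0.   0.5  0.3] zmin=123 mid=[526. -33. 137.]
```

>>> {"name": "carry_out", "arguments": {"series": [{"offset":[0.09,0,0.19],"turn":[0,1,0],"claw":-1},{"offset":[0.09,0,0.19],"turn":[0,1,0],"claw":-1},{"offset":[0.09,0,0.19],"turn":[0,1,0],"claw":-1},{"offset":[0.09,0,0.19],"turn":[0,1,0],"claw":-1},{"offset":[0.09,0,0.19],"turn":[0,1,0],"claw":-1},{"offset":[0.09,0,0.19],"turn":[0,1,0],"claw":-1},{"offset":[0.09,0,0.19],"turn":[0,1,0],"claw":-1},{"offset":[0.09,0,0.19],"turn":[0,1,0],"claw":-1},{"offset":[0.09,0,0.19],"turn":[0,1,0],"claw":-1},{"offset":[0.09,0,0.19],"turn":[0,1,0],"claw":-1},{"offset":[0.09,0,0.19],"turn":[0,1,0],"claw":-1}]}}

```text
time_s: 14.25
tool_pos: [526.2, -36.8, 120.1]
tcp_rot: [[-0.304, 0.926, 0.225], [0.742, 0.379, -0.553], [-0.597, -0.001, -0.802]]
contact_force: [-1.0, 0.1, -1.7]
grip_width: 0.664
finger_force: 64.9
```

>>> {"name": "carry_out", "arguments": {"series": [{"offset":[-0.04,0,-0.14],"turn":[0,0.8,0],"claw":-1},{"offset":[-0.04,0,-0.14],"turn":[0,0.8,0],"claw":-1},{"offset":[-0.04,0,-0.14],"turn":[0,0.8,0],"claw":-1},{"offset":[-0.04,0,-0.14],"turn":[0,0.8,0],"claw":-1},{"offset":[-0.04,0,-0.14],"turn":[0,0.8,0],"claw":-1},{"offset":[-0.04,0,-0.14],"turn":[0,0.8,0],"claw":-1},{"offset":[-0.04,0,-0.14],"turn":[0,0.8,0],"claw":-1},{"offset":[-0.04,0,-0.14],"turn":[0,0.8,0],"claw":-1},{"offset":[-0.04,0,-0.14],"turn":[0,0.8,0],"claw":-1},{"offset":[-0.04,0,-0.14],"turn":[0,0.8,0],"claw":-1},{"offset":[0,0,0],"turn":[0,0,0],"claw":-1}]}}

```text
time_s: 15.17
tool_pos: [526.3, -41.7, 149.2]
tcp_rot: [[-0.369, 0.929, -0.021], [0.928, 0.37, 0.044], [0.049, -0.003, -0.999]]
contact_force: [0.7, -1.8, -1.7]
grip_width: 0.662
finger_force: 64.9
```

Run:
```python
from h import *
o=st(); p,RC=cup_now(); print('lip',p+RC@[0,29,80])
im=[imaging.read_camera(c)[0] for c in('side','top')]
a=cv2.resize(im[0][100:230,270:400],(400,400));b=cv2.resize(im[1][150:270,280:400],(400,400))
cv2.imwrite('pics/p4.png',np.hstack([a,b])[:,:,::-1])
```

```text
{'time_s': 15.17, 'q': [-0.33, 0.34, 0.53, 1.64, -0.22, 1.24, 0.64], 'tool_pos': [526.27, -41.74, 149.16], 'contact_force': [0.67, -1.82, -1.73], 'grip_width': 0.66, 'finger_force': 64.9}
cup [538.9 -74.1 130.1] up [-0.264  0.661  0.703] ydir [-0.262  0.652 -0.711]
lip [510.14741421  -2.30118664 165.65621422]
```

View pics/p4.png

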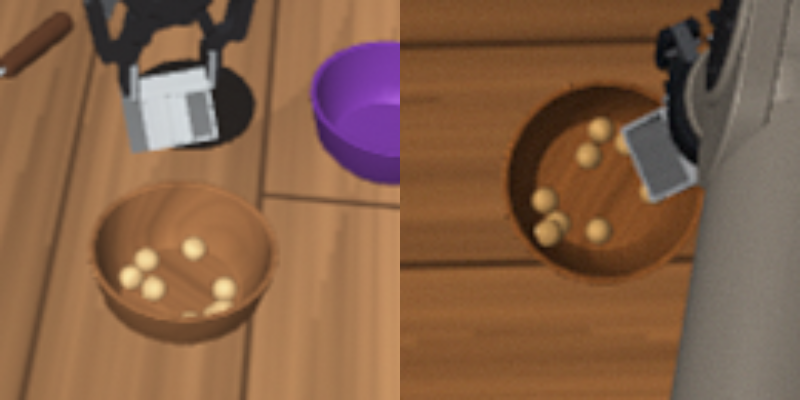

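The side crop shows the cup tipped with its bare floor visible. All eight balls are in the bowl in the top crop, two of them partly hidden at (625,142) and (648,193). Now the mat: I'll turn the whole grasp pose about the base to stay in a known joint configuration.

Run:
```python
from h import *
M=np.array([518.5,-236,0])
s=plan(*tool_at(M+[0,0,120],[0,0,0],-30,0),20)
s=plan(*tool_at(M+[0,0,9],[0,0,0],-30,0),12,*s)
```

```text
N=20 offset=[-0.45, 0.02, -0.23] turn=[-0.23, 0.42, 0.48] end=[ 523.9 -226.8  157.8] err=[-0.3  0.  -0.3] zmin=152 mid=[ 546. -141.  173.]
N=12 offset=[-0.34, 0.0, 0.31] turn=[-0.0, 0.0, 0.0] end=[ 524.  -226.2   47.4] err=[-0.2  0.6  0.3] zmin=47 mid=[ 524. -226.   93.]
```

>>> {"name": "carry_out", "arguments": {"series": [{"offset":[-0.45,0.02,-0.23],"turn":[-0.23,0.42,0.48],"claw":-1},{"offset":[-0.45,0.02,-0.23],"turn":[-0.23,0.42,0.48],"claw":-1},{"offset":[-0.45,0.02,-0.23],"turn":[-0.23,0.42,0.48],"claw":-1},{"offset":[-0.45,0.02,-0.23],"turn":[-0.23,0.42,0.48],"claw":-1},{"offset":[-0.45,0.02,-0.23],"turn":[-0.23,0.42,0.48],"claw":-1},{"offset":[-0.45,0.02,-0.23],"turn":[-0.23,0.42,0.48],"claw":-1},{"offset":[-0.45,0.02,-0.23],"turn":[-0.23,0.42,0.48],"claw":-1},{"offset":[-0.45,0.02,-0.23],"turn":[-0.23,0.42,0.48],"claw":-1},{"offset":[-0.45,0.02,-0.23],"turn":[-0.23,0.42,0.48],"claw":-1},{"offset":[-0.45,0.02,-0.23],"turn":[-0.23,0.42,0.48],"claw":-1},{"offset":[-0.45,0.02,-0.23],"turn":[-0.23,0.42,0.48],"claw":-1},{"offset":[-0.45,0.02,-0.23],"turn":[-0.23,0.42,0.48],"claw":-1},{"offset":[-0.45,0.02,-0.23],"turn":[-0.23,0.42,0.48],"claw":-1},{"offset":[-0.45,0.02,-0.23],"turn":[-0.23,0.42,0.48],"claw":-1},{"offset":[-0.45,0.02,-0.23],"turn":[-0.23,0.42,0.48],"claw":-1},{"offset":[-0.45,0.02,-0.23],"turn":[-0.23,0.42,0.48],"claw":-1},{"offset":[-0.45,0.02,-0.23],"turn":[-0.23,0.42,0.48],"claw":-1},{"offset":[-0.45,0.02,-0.23],"turn":[-0.23,0.42,0.48],"claw":-1},{"offset":[-0.45,0.02,-0.23],"turn":[-0.23,0.42,0.48],"claw":-1},{"offset":[-0.45,0.02,-0.23],"turn":[-0.23,0.42,0.48],"claw":-1}]}}

```text
time_s: 16.93
tool_pos: [525.6, -222.5, 156.7]
tcp_rot: [[0.332, 0.87, 0.363], [0.58, -0.492, 0.649], [0.743, -0.005, -0.669]]
contact_force: [0.1, -0.2, -2.0]
grip_width: 0.662
finger_force: 64.9
```

Run:
```python
from h import *
st(); c,RC=cup_now()
p,d=imaging.read_camera('side'); W=cloud('side',d)
P=W[d>0]; k=(np.hypot(P[:,0]-c[0],P[:,1]-c[1])<45)&(P[:,2]>c[2]+70)&(P[:,2]<c[2]+90)
Q=P[k]; A=np.c_[Q[:,:2]-c[:2],np.ones(len(Q))]; print(len(Q),np.linalg.lstsq(A,Q[:,2],rcond=None)[0])
cv2.imwrite('pics/s5.png',cv2.resize(p[80:240,230:430],(750,600))[:,:,::-1])
M=np.array([518.5,-236,0])
s=plan(*tool_at(M+[0,0,40],[0,0,0],-30,0),10)
s=plan(*tool_at(M+[0,0,6],[0,0,0],-30,0),6,*s)
```

```text
{'time_s': 16.93, 'q': [0.49, 0.64, 0.58, 1.57, -1.01, 1.64, 0.81], 'tool_pos': [525.65, -222.55, 156.69], 'contact_force': [0.13, -0.15, -1.97], 'grip_width': 0.66, 'finger_force': 64.95}
cup [ 520.  -231.8  118.6] up [0.003 0.001 1.   ] ydir [ 0.492  0.87  -0.002]
269 [-3.17068785e-02 -8.12401683e-02  1.96777416e+02]
N=10 offset=[-0.28, 0.01, 0.25] turn=[-0.01, 0.01, -0.01] end=[ 523.5 -227.1   78.4] err=[-0.7 -0.3  0.3] zmin=78 mid=[ 523. -227.  108.]
N=6 offset=[-0.21, 0.0, 0.19] turn=[0.01, -0.01, 0.01] end=[ 523.5 -226.9   44.4] err=[-0.6 -0.1  0.3] zmin=44 mid=[ 524. -227.   56.]
```

View pics/s5.png

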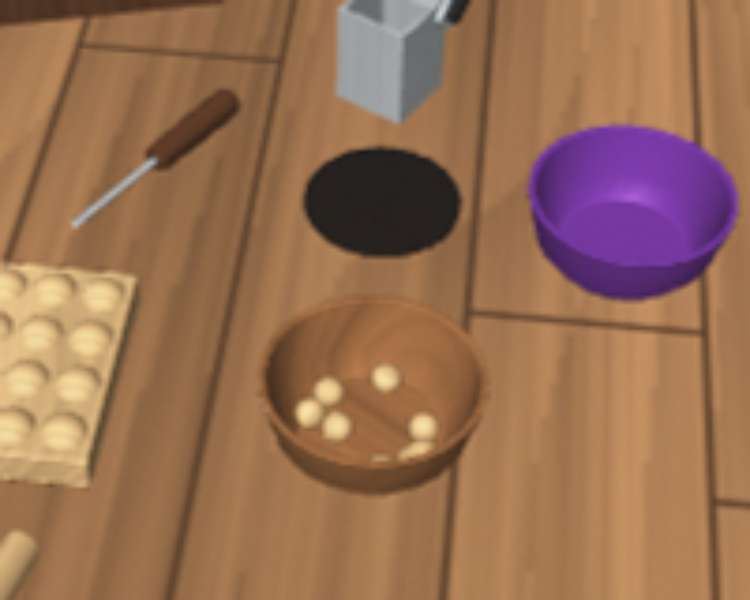

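The side crop shows the cup upright at (390,55) above the mat (383,200), with the balls in the bowl. I'll lower it.

>>> {"name": "carry_out", "arguments": {"series": [{"offset":[-0.28,0.01,0.25],"turn":[0,0,0],"claw":-1},{"offset":[-0.28,0.01,0.25],"turn":[0,0,0],"claw":-1},{"offset":[-0.28,0.01,0.25],"turn":[0,0,0],"claw":-1},{"offset":[-0.28,0.01,0.25],"turn":[0,0,0],"claw":-1},{"offset":[-0.28,0.01,0.25],"turn":[0,0,0],"claw":-1},{"offset":[-0.28,0.01,0.25],"turn":[0,0,0],"claw":-1},{"offset":[-0.28,0.01,0.25],"turn":[0,0,0],"claw":-1},{"offset":[-0.28,0.01,0.25],"turn":[0,0,0],"claw":-1},{"offset":[-0.28,0.01,0.25],"turn":[0,0,0],"claw":-1},{"offset":[-0.28,0.01,0.25],"turn":[0,0,0],"claw":-1},{"offset":[-0.15,0,0.13],"turn":[0,0,0],"claw":-1},{"offset":[-0.15,0,0.13],"turn":[0,0,0],"claw":-1},{"offset":[-0.15,0,0.13],"turn":[0,0,0],"claw":-1},{"offset":[-0.15,0,0.13],"turn":[0,0,0],"claw":-1},{"offset":[-0.15,0,0.13],"turn":[0,0,0],"claw":-1},{"offset":[-0.15,0,0.13],"turn":[0,0,0],"claw":-1},{"offset":[0,0,0],"turn":[0,0,0],"claw":-1},{"offset":[0,0,0],"turn":[0,0,0],"claw":-1}]}}

```text
time_s: 18.48
tool_pos: [527.0, -225.9, 57.8]
tcp_rot: [[0.332, 0.87, 0.365], [0.581, -0.493, 0.648], [0.743, -0.003, -0.669]]
contact_force: [0.2, 0.7, -1.9]
grip_width: 0.662
finger_force: 65.0
```

Run:
```python
from h import *
st(); c,RC=cup_now()
p,d=imaging.read_camera('side'); W=cloud('side',d)
P=W[d>0]
k=(np.hypot(P[:,0]-c[0],P[:,1]-c[1])<48)&(P[:,2]>20)&(P[:,2]<120); Q=P[k]
# outer wall facing camera: lowest cup z, top rim
print(len(Q),np.percentile(Q[:,2],[1,50,99]))
hi=Q[(Q[:,2]>c[2]+73)]; print(cv2.minAreaRect(hi[:,:2].astype(np.float32)), np.c_[hi[:,:2]-c[:2],np.ones(len(hi))].shape)
cv2.imwrite('pics/s6.png',cv2.resize(p[80:180,260:400],(700,500),interpolation=cv2.INTER_CUBIC)[:,:,::-1])
```

```text
{'time_s': 18.48, 'q': [0.52, 0.77, 0.54, 1.62, -1.07, 1.53, 0.95], 'tool_pos': [526.98, -225.91, 57.8], 'contact_force': [0.22, 0.67, -1.93], 'grip_width': 0.66, 'finger_force': 65.0}
cup [ 521.3 -235.2   19.7] up [0.001 0.002 1.   ] ydir [ 0.493  0.87  -0.002]
851 [ 21.37566965  75.20544168 112.14074077]
((519.0427856445312, -236.60845947265625), (71.2880859375, 81.48562622070312), 58.72291564941406) (244, 3)
```

View pics/s6.png

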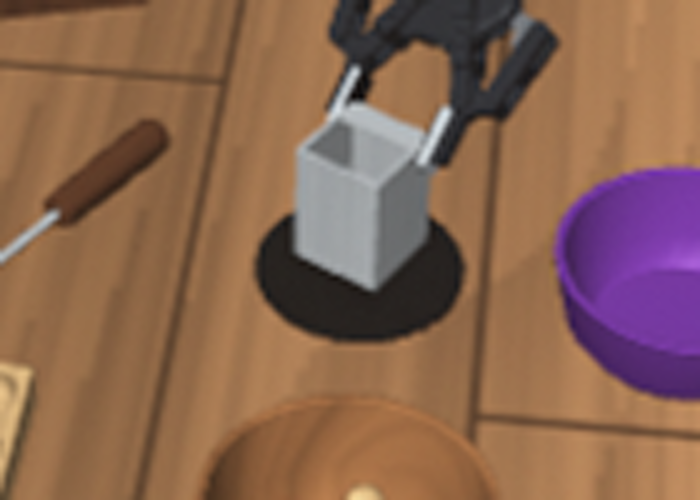

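The cup hangs level over the mat at (360,215), about 14 mm too high. I'll lower it slowly until it touches.

>>> {"name": "carry_out", "arguments": {"series": [{"offset":[-0.11,0,0.1],"turn":[0,0,0],"claw":-1},{"offset":[-0.11,0,0.1],"turn":[0,0,0],"claw":-1},{"offset":[-0.11,0,0.1],"turn":[0,0,0],"claw":-1},{"offset":[-0.11,0,0.1],"turn":[0,0,0],"claw":-1},{"offset":[0,0,0],"turn":[0,0,0],"claw":-1},{"offset":[0,0,0],"turn":[0,0,0],"claw":-1}]}}

```text
time_s: 19.03
tool_pos: [526.9, -225.8, 45.8]
tcp_rot: [[0.332, 0.87, 0.365], [0.581, -0.493, 0.648], [0.743, -0.003, -0.669]]
contact_force: [-0.1, -0.3, -1.0]
grip_width: 0.663
finger_force: 65.0
```

>>> {"name": "carry_out", "arguments": {"series": [{"offset":[-0.04,0,0.03],"turn":[0,0,0],"claw":-1},{"offset":[0,0,0],"turn":[0,0,0],"claw":-1},{"offset":[0,0,0],"turn":[0,0,0],"claw":-1}]}}

```text
time_s: 19.28
tool_pos: [527.0, -226.1, 45.1]
tcp_rot: [[0.332, 0.87, 0.365], [0.581, -0.493, 0.647], [0.743, -0.002, -0.669]]
contact_force: [0.2, -0.5, -2.3]
grip_width: 0.665
finger_force: 65.0
```

>>> {"name": "carry_out", "arguments": {"series": [{"offset":[-0.04,0,0.03],"turn":[0,0,0],"claw":-1},{"offset":[0,0,0],"turn":[0,0,0],"claw":-1},{"offset":[0,0,0],"turn":[0,0,0],"claw":-1}]}}

```text
time_s: 19.53
tool_pos: [527.0, -226.2, 44.2]
tcp_rot: [[0.332, 0.87, 0.365], [0.581, -0.493, 0.647], [0.743, -0.002, -0.669]]
contact_force: [0.6, -0.8, -1.1]
grip_width: 0.661
finger_force: 65.1
```

>>> {"name": "carry_out", "arguments": {"series": [{"offset":[-0.04,0,0.03],"turn":[0,0,0],"claw":-1},{"offset":[0,0,0],"turn":[0,0,0],"claw":-1},{"offset":[0,0,0],"turn":[0,0,0],"claw":-1}]}}

```text
time_s: 19.78
tool_pos: [527.0, -226.3, 44.0]
tcp_rot: [[0.331, 0.87, 0.366], [0.581, -0.493, 0.648], [0.744, -0.002, -0.668]]
contact_force: [-2.3, -0.2, 2.8]
grip_width: 0.662
finger_force: 65.4
```

Contact is felt at the right height, so I'll open the fingers and back out along the tool axis.

>>> {"name": "carry_out", "arguments": {"series": [{"offset":[0,0,0],"turn":[0,0,0],"claw":0.6},{"offset":[0,0,0],"turn":[0,0,0],"claw":1},{"offset":[0,0,0],"turn":[0,0,0],"claw":1},{"offset":[0,0,0],"turn":[0,0,0],"claw":1},{"offset":[0,0,0],"turn":[0,0,0],"claw":1},{"offset":[0,0,0],"turn":[0,0,0],"claw":1},{"offset":[0,0,-0.2],"turn":[0,0,0],"claw":1},{"offset":[0,0,-0.4],"turn":[0,0,0],"claw":1},{"offset":[0,0,-0.6],"turn":[0,0,0],"claw":1},{"offset":[0,0,-0.6],"turn":[0,0,0],"claw":1},{"offset":[0,0,-0.6],"turn":[0,0,0],"claw":1},{"offset":[0,0,-0.6],"turn":[0,0,0],"claw":1},{"offset":[0,0,-0.6],"turn":[0,0,0],"claw":1},{"offset":[0,0,-0.6],"turn":[0,0,0],"claw":1},{"offset":[0,0,-0.6],"turn":[0,0,0],"claw":1},{"offset":[0,0,-0.6],"turn":[0,0,0],"claw":1},{"offset":[0,0,-0.6],"turn":[0,0,0],"claw":1},{"offset":[0,0,0],"turn":[0,0,0],"claw":1},{"offset":[0,0,0],"turn":[0,0,0],"claw":1}]}}

```text
time_s: 21.37
tool_pos: [482.8, -304.8, 123.7]
tcp_rot: [[0.332, 0.869, 0.366], [0.582, -0.494, 0.646], [0.743, -0.002, -0.67]]
contact_force: [-0.3, 0.0, -0.1]
grip_width: 1.001
finger_force: 0.0
```

Run:
```python
from h import *
st()
pt,dt=imaging.read_camera('top'); W=cloud('top',dt)
P=W[dt>0]; k=(np.hypot(P[:,0]-519,P[:,1]+236)<60)&(P[:,2]>80)&(P[:,2]<96); print(k.sum(),cv2.minAreaRect(P[k][:,:2].astype(np.float32)),np.median(P[k][:,2]))
p,d=imaging.read_camera('side')
a=cv2.resize(p[80:230,260:410],(400,400));b=cv2.resize(pt[150:270,280:460],(400,400*120//180))
b=np.vstack([b,np.zeros((400-b.shape[0],400,3),np.uint8)])
cv2.imwrite('pics/f7.png',np.hstack([a,b])[:,:,::-1])
```

```text
{'time_s': 21.37, 'q': [0.65, 0.76, 0.59, 1.46, -0.99, 1.72, 0.92], 'tool_pos': [482.83, -304.83, 123.68], 'contact_force': [-0.26, 0.04, -0.07], 'grip_width': 1.0, 'finger_force': 0.0}
254 ((517.73095703125, -238.83065795898438), (58.67334747314453, 58.957698822021484), 60.718509674072266) 85.77418114652076
```

View pics/f7.png

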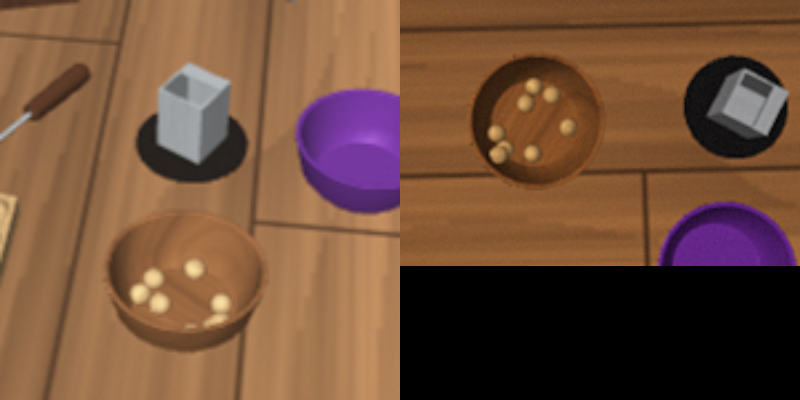

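The cup stands upright at (518,-239) with its rim at 86 mm, 3 mm off the mat's centre. The top crop shows all eight balls in the bowl, and the gripper is clear.

```bash
python3 -c "from workcell import ctrl; print(ctrl.hand_in())"
```

```text
the job is handed in; nothing more can be done
None
```

The job is handed in: all eight balls are in the wooden bowl, and the empty cup stands upright on the black mat, released, after about 21 s on the robot's clock.

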